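# Seat the portioning disc on the dosing drive

## Robot

A 6-joint arm with a two-finger parallel gripper is mounted at the origin on the work surface. World frame = base frame: x ahead of the robot, y to its left, z up, the work surface at z = 0. Lengths are in mm, angles in rad, forces in N, time in s.
With the tool pointing down it reaches from about 400 to 925 mm from the base axis. Payload 12.5 kg.
Tool frame: the origin (TCP) lies midway between the tips of the shut fingers; the grasp point (between the pads) lies env.grasp_offset behind it (env.grasp_offset is the distance from the TCP to the grasp point, in mm); x points along the fingers, y is the direction in which the jaws open and shut, and the axes are right-handed (so a half turn about x gives the same grasp; the last joint's range is limited). The gripper opens to 95 mm and grips with 3 to 60 N. Pads are 20 mm wide; open, the fingers measure 119 mm over their backs; the gripper's body (75 mm by 180 mm) begins 59 mm behind the grasp point.
Start: joints at [1.082, 0.491, 1.559, -0, 1.092, -0.106], TCP at [233.435, 579.789, 214.661] pointing down, gripper open.
Joint ranges: [-3.1, 3.1], [-0.84, 2.19], [0.05, 2.79], [-1.13, 4.28], [0.06, 2.93], [-2.69, 2.69]. Speed limits (rad/s): [2.22, 2.22, 2.79, 3.14, 3.14, 3.14].

## Interface

Orientations are given as [roll, pitch, yaw] about the fixed x, y, z axes, in that order (R = Rz(yaw) Ry(pitch) Rx(roll)).
In Python, from cell import env gives the robot as it stands.
- The arm moves only by the tool apply_moves, never from a script. Its arguments are lists of equal length, an entry for each row: "offset": the shift along the world's x, y, z in units of 25 mm (1.0 is 25 mm), a list of three; "yaw": the turn about the world's z in units of 6 degrees (1.0 is 6 degrees); "jaw": the closure, from -1 (fully open) to 1 (shut), so that 0 is half open. A call has 1 to 20 rows; each row is the pose to reach, as a shift and turn from the pose measured when the call began; what a row does not reach only later rows make up. A row lasts 1/8 s, in which the tool goes at most 62.5 mm and 10.7 degrees, less where a joint would pass 70% of its speed; a pose out of reach is approached as far as the arm can. A call with a gripper value outside its range is refused whole. The fingers move at their own pace and stop on an object; the grip force is fixed at half the most. Time passes only in rows, so rows that repeat a pose let the fingers close. It gives the time, the measured TCP pose, the force and the opening at its end, in the units of the state.
- env.state(): the state, without advancing time (a new reading comes with each control period).
- env.read_camera(name): name is "scene" or "top" or "wrist"; returns a dict with "frame" (400x640x3 uint8, red, green, blue), "fx", "fy", "cx", "cy" (pixels), "xyz" and "rotation" of the camera in the world; the wrist camera has in their place "hand_eye" (4x4, takes a point from camera to tool coordinates, whose origin is the TCP and whose axes are the tool frame's). Camera axes: x right, y down, z forward; pixel columns grow to the right and rows downward; lengths in mm; the calibration is good to about 2 mm. The wrist camera is an equidistant fisheye: a pixel r from the principal point sees the ray r / f radians off the axis. A picture is of the moment at which its call begins: read the wrist's pose just before it. There is no depth.
- env.job_done(): hands the job in, once; it reports no verdict.
The state is a dict: "t": time; "joints": joint angles; "qvel": joint speeds; "tau": joint torques, N m; "eef_pos": TCP position; "tcp_rot": TCP orientation; "ft_force": force on the tool from outside, world axes, zero at the start; "moment": the same for the moment, N m; "opening": opening from 0.0 (shut) to 1.0 (fully open).
Only numpy, scipy, OpenCV 4.12 (cv2) and the standard library are available. Lean on these libraries where they do the work, as an engineer would, in place of code of your own. Each camera call takes 0.05 s, during which the arm holds its last target.

## Task

The portioning disc sits loosely on the spindle of the bench drive, turned out of line. Push it round with a fingertip until the notch in its rim is over the drive's pin, then press the disc down on its hub until it is fully home and let go. Do not lift the disc at any time, and leave the two cakes, the bowl and the ring cutter where they stand.

Things in the scene. Friction and masses are not known exactly. Their poses are not given: they have to be found in the camera images.
- drive: Fixed round grey drive on the bench, 196 mm across at the foot, 168 mm at its flat dark top, which is the disc's seat, 50 mm above the bench. Origin: centre of its underside; z up on the spindle axis; x towards the pin. A steel spindle 22 mm in diameter rises 34 mm above the seat, inside the disc's hub. A square grey lug, 32 mm wide, sticks out of its side beside the pin to 109 mm from the axis.
- collar (a joint): How far the black collar (60 mm in diameter) around the spindle is pressed down: 0 raised, carrying the disc 12 mm above the seat; 0.012 m level with the seat. It is held by friction, gives way at about 5 to 9 N on the disc's hub, and stays where it is pressed.
- pin_top (a point): Top of the steel drive pin on the drive: 12 mm in diameter with a tapered tip, 10 mm high above the seat, 74 mm from the spindle axis, so its outer edge shows just outside the disc's rim. While the disc rests on the raised collar its underside is 2 mm above this point.
- disc: Loose aluminium disc, 150 mm in diameter, 8 mm thick, about 0.35 kg, with a closed hub in the middle (40 mm in diameter, top 46 mm above the underside) that fits over the spindle with 1 mm play, and two upright studs. It turns easily either way and stays where left. Origin: centre of its underside; z up; x towards the notch. Home: underside on the seat, 12 mm below its start.
- notch (a point): The place in the disc's rim notch where the pin belongs: 74 mm from the disc's centre, at half the disc's thickness. The notch is about 20 mm wide, open outward, and 14 mm deep from the rim. It is the only notch.
- hub_top (a point): Centre of the flat top of the disc's hub, the place to press.
- stud_left (a point): Centre of the top of one stud: 16 mm in diameter, 24 mm high above the disc's upper face, 54 mm from the disc's centre, a quarter turn anticlockwise (seen from above) from the notch.
- stud_right (a point): The same for the other stud, a quarter turn clockwise from the notch.
- cake_a: Loose iced cake in a brown paper case, 70 mm across, 86 mm high; leave alone. Origin: centre of its underside.
- cake_b: A second cake like the first; leave alone.
- bowl: Loose steel bowl, 100 mm across, 45 mm high, empty; leave alone. Origin: centre of its underside.
- cutter: Loose steel ring cutter, 76 mm across, 40 mm high; leave alone. Origin: centre of its underside.
Things that resemble listed ones, but are neither listed nor needed, are in the scene too. There is more than one size of the drive; the job needs the middle-sized.

How it is judged (in metres and radians):
At the end, for the whole second after the job is handed in: The disc lies home: its underside within 2.5 mm of the seat, level within 2 degrees, at rest, with the pin in its notch (notch point within 8 mm of the pin, seen from above) (z of disc in the frame of drive below 0.0525 m and horizontal distance between notch and pin_top below 0.008 m and angle between disc's own z axis and vertical below 0.035 rad and linear speed of disc below 0.02 m/s); the robot touches nothing.
It fails at once if the disc is lifted more than 6 mm above where it rests at the start (z of disc in the frame of drive above 0.068 m).
It fails at once if the first cake is moved more than 25 mm (distance of cake_a from where it was at the start of the episode above 0.025 m).
It fails at once if the second cake is moved more than 25 mm (distance of cake_b from where it was at the start of the episode above 0.025 m).
It fails at once if the bowl is moved more than 25 mm (distance of bowl from where it was at the start of the episode above 0.025 m).
It fails at once if the ring cutter is moved more than 25 mm (distance of cutter from where it was at the start of the episode above 0.025 m).
It also fails if it takes over 72 s, if anything falls off the work surface, if the arm or the gripper's body presses on something with over 40 N, if the wrist force passes 120 N, or if a joint passes its speed limit or range.

## Working session

There is one attempt and no reset: what is moved stays moved. The work goes in short steps, Python scripts to look and compute and a tool call to move; the robot and the scene stay as the last step left them, time stands still between calls to the robot, and variables do not carry over. Pictures are saved under pics/ and viewed, and the job is handed in when it is done.

Besides the shell and the picture viewer there is one more tool, called in YAML: its name, and indented under it one key for each argument. apply_moves: Moves the arm, as the interface text tells. Its arguments: {"type":"object","properties":{"offset":{"type":"array"},"yaw":{"type":"array"},"jaw":{"type":"array"}},"required":["offset","yaw","jaw"]}

```bash
mkdir -p pics; ls; python3 - <<'E'
from cell import env
import cv2,json
print(env.state(), env.grasp_offset)
for n in("scene","top","wrist"):
    c=env.read_camera(n); cv2.imwrite(f"pics/{n}0.png",c["frame"][:,:,::-1])
    print(n,{k:v for k,v in c.items() if k!="frame"})
E
```

```text
pics
{'t': 0.0, 'joints': array([ 1.08243018e+00,  4.91549950e-01,  1.55945770e+00,  2.73321576e-06,
        1.09167767e+00, -1.05609428e-01]), 'qvel': array([-0.00050899,  0.00069703, -0.00019612,  0.00155048,  0.00220461,
        0.00113879]), 'tau': array([ 3.25060813e-03, -6.12634635e+01, -2.58185470e+01,  6.94173365e-02,
        4.81166714e-02, -1.16155375e-04]), 'eef_pos': array([233.29395012, 579.56555789, 214.06487237]), 'tcp_rot': array([-1.67862425,  1.56970366, -2.06138224]), 'ft_force': array([-0.56459347,  0.35663886, -0.68022473]), 'moment': array([-0.01845633, -0.01554484,  0.01310367]), 'opening': 0.9989929759392328} 18.8
scene {'fx': 383.07990502200465, 'fy': 383.07990502200465, 'cx': 315.30024599918045, 'cy': 197.00941597988776, 'xyz': array([886.64129604, 592.00784134, 829.44962474]), 'rotation': array([-2.4112996 ,  0.01497529,  2.62016788])}
top {'fx': 376.0382426392684, 'fy': 376.0382426392684, 'cx': 320.27694759195293, 'cy': 201.50253649565215, 'xyz': array([ 375.32305504,  -13.91883962, 1067.15799547]), 'rotation': array([-2.96102946e+00,  6.96686472e-05, -1.57935259e+00])}
wrist {'fx': 309.70691628693146, 'fy': 309.70691628693146, 'cx': 319.34495745407753, 'cy': 194.91978374418497, 'hand_eye': array([[ 1.46360837e-04, -2.95847787e-01,  9.55235084e-01,
        -1.70215927e+02],
       [ 9.99999964e-01,  2.56456150e-04, -7.37921460e-05,
         2.19795639e-01],
       [-2.23144669e-04,  9.55235061e-01,  2.95847814e-01,
        -8.34805820e+01],
       [ 0.00000000e+00,  0.00000000e+00,  0.00000000e+00,
         1.00000000e+00]])}
```

View pics/scene0.png

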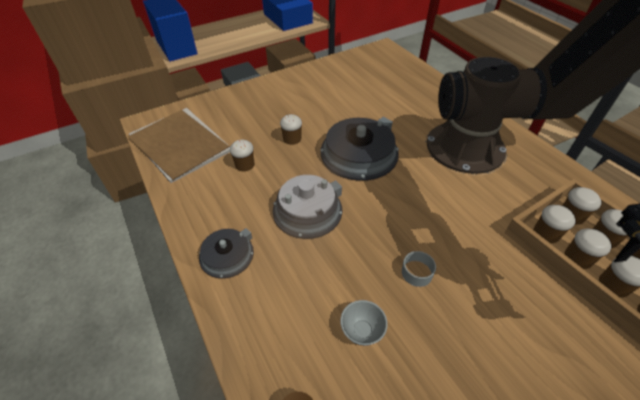

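View pics/top0.png

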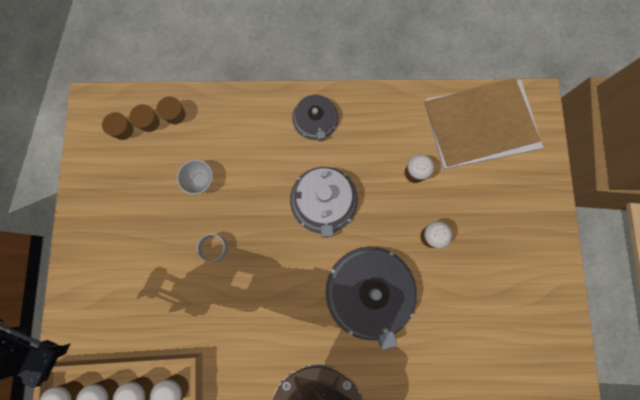

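View pics/wrist0.png

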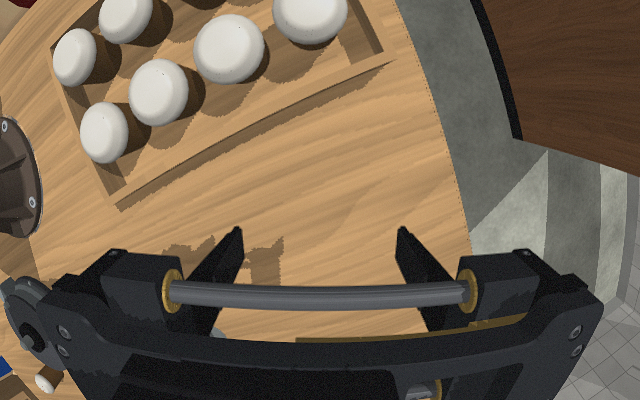

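The disc's drive is at about (324,198) in the top view, with its lug at (327,230), the notch on the left near (298,195), and the studs near (323,180) and (326,213). I'll zoom in to measure these.

```bash
cat > h.py <<'E'
import numpy as np,cv2
from scipy.spatial.transform import Rotation as R
from cell import env
def Rm(r): return R.from_euler('xyz',r).as_matrix()
def plane(c,u,v,z):
    d=Rm(c['rotation'])@np.array([(u-c['cx'])/c['fx'],(v-c['cy'])/c['fy'],1]); o=np.array(c['xyz'])
    return o+d*(z-o[2])/d[2]
def proj(c,p):
    q=Rm(c['rotation']).T@(np.array(p)-c['xyz']); return c['cx']+c['fx']*q[0]/q[2],c['cy']+c['fy']*q[1]/q[2]
def wpose():
    s=env.state(); T=np.eye(4);T[:3,:3]=Rm(s['tcp_rot']);T[:3,3]=s['eef_pos'];return T
def wray(c,T,u,v):
    dx,dy=u-c['cx'],v-c['cy'];r=np.hypot(dx,dy);th=r/c['fx']
    d=np.array([np.sin(th)*dx/r,np.sin(th)*dy/r,np.cos(th)])
    M=T@c['hand_eye']; return M[:3,3],M[:3,:3]@d
def wplane(c,T,u,v,z):
    o,d=wray(c,T,u,v);return o+d*(z-o[2])/d[2]
def crop(f,x0,y0,x1,y1,k,name):
    cv2.imwrite(name,cv2.resize(f[y0:y1,x0:x1,::-1],None,fx=k,fy=k,interpolation=cv2.INTER_CUBIC))
E
python3 - <<'E'
from h import *
c=env.read_camera("top"); crop(c['frame'],280,155,370,245,6,"pics/topc.png")
for n,u,v,z in(("lug",327,231,50),("hub",324,194,108),("cakea",421,166,86),("cakeb",438,234,86),("bowl",195,177,45),("cut",212,248,40),("sm",315,112,60),("big",375,295,80)): print(n,plane(c,u,v,z).round(0))
c=env.read_camera("scene"); crop(c['frame'],265,165,355,245,6,"pics/scc.png")
E
```

```text
lug [480. -33.  50.]
hub [570. -25. 108.]
cakea [ 649. -288.   86.]
cakeb [ 466. -322.   86.]
bowl [635. 334.  45.]
cut [437. 280.  40.]
sm [818.  -3.  60.]
big [ 312. -153.   80.]
```

View pics/topc.png

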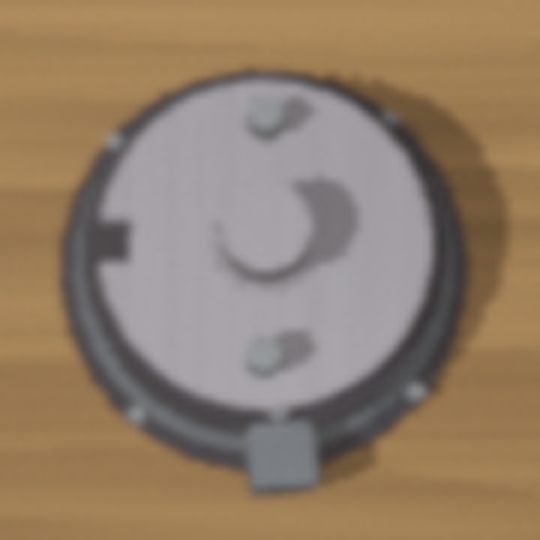

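View pics/scc.png

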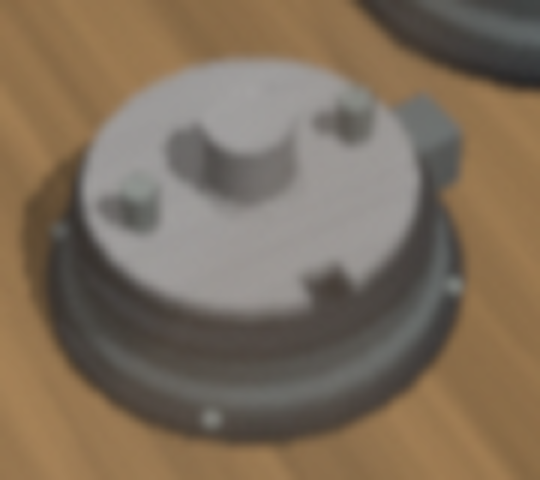

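```bash
python3 - <<'E'
from h import *
c=env.read_camera("top")
f=lambda x,y,z: plane(c,280+(x+.5)/6-.5,155+(y+.5)/6-.5,z).round(1)
P={n:f(*a) for n,a in dict(hub=(265,227,108),s1=(266,117,94),s2=(265,355,94),notch=(114,241,70),pin=(279,412,60),lug=(282,455,50)).items()}
for k,v in P.items(): print(k,v)
# disc ellipse
fr=c['frame'][155:245,280:370].astype(int); m=((fr.min(2)>105)&(fr.max(2)-fr.min(2)<25)).astype(np.uint8)
m=cv2.morphologyEx(m,cv2.MORPH_CLOSE,np.ones((9,9)))
cs,_=cv2.findContours(m,0,1);k=max(cs,key=cv2.contourArea);e=cv2.fitEllipse(cv2.convexHull(k));print(e)
C=plane(c,280+e[0][0],155+e[0][1],70);print("disc",C)
for k in("s1","s2","notch","pin","lug"):
    d=P[k][:2]-C[:2];print(k,np.hypot(*d),np.degrees(np.arctan2(d[1],d[0])))
E
```

```text
hub [574.4 -24.6 108. ]
s1 [627.2 -25.7  94. ]
s2 [520.3 -24.2  94. ]
notch [576.4  43.1  70. ]
pin [499.5 -30.6  60. ]
lug [481.2 -31.9  50. ]
((43.26025390625, 46.38707733154297), (60.01844024658203, 68.62938690185547), 169.28631591796875)
disc [557.59707317 -23.45143683  70.        ]
s1 69.63923792997217 -1.8503300774312612
s2 37.304584356017514 -178.85021130352942
notch 69.15666129018994 74.22330312203255
pin 58.535219027027075 -172.98529147126402
lug 76.86280640770228 -173.68944343172114
```

```bash
python3 - <<'E'
from h import *
T=wpose();print(T.round(3)); s=env.state();print(s['t'])
y=T[:3,1];print("tool y angle",np.degrees(np.arctan2(y[1],y[0])))
C=np.array([573.8,-25.]);
for a in(-30,-22): print(a,(C+57*np.array([np.cos(np.radians(a)),np.sin(np.radians(a))])-T[:2,3])/25)
E
```

```text
[[-0.00000e+00  3.73000e-01  9.28000e-01  2.33391e+02]
 [-0.00000e+00  9.28000e-01 -3.73000e-01  5.79703e+02]
 [-1.00000e+00 -0.00000e+00 -0.00000e+00  2.14460e+02]
 [ 0.00000e+00  0.00000e+00  0.00000e+00  1.00000e+00]]
0.3
tool y angle 68.0683870137967
-30 [ 15.59091467 -25.32812128]
-22 [ 15.73035594 -25.04222431]
```

apply_moves:
  offset:
    - [1,-1.6,0]
    - [2.5,-4,0]
    - [4,-6.5,0]
    - [5.5,-9,0]
    - [7,-11.5,0]
    - [8.5,-14,0]
    - [10,-16.5,0]
    - [11.5,-19,0]
    - [13,-21.2,0]
    - [14,-23,0]
    - [15,-24.5,0]
    - [15.55,-25.4,0]
    - [15.55,-25.4,0]
    - [15.55,-25.4,0]
    - [15.55,-25.4,0]
  yaw: [-1.2,-2.6,-4,-5.4,-6.8,-8.2,-9.6,-11,-12.4,-13.8,-15.2,-16,-16.7,-16.7,-16.7]
  jaw: [1,1,1,1,1,1,1,1,1,1,1,1,1,1,1]

```text
t: 2.17
eef_pos: [621.7, -54.6, 214.5]
tcp_rot: [-1.634, 1.57, 2.52]
ft_force: [0.1, 0.7, 0.6]
opening: 0.003
```

```bash
python3 - <<'E'
from h import *
T=wpose();print(T.round(3)); print(env.state()['joints'])
y=T[:3,1];print("tool y angle",np.degrees(np.arctan2(y[1],y[0])))
c=env.read_camera("wrist");cv2.imwrite("pics/w1.png",c['frame'][:,:,::-1])
E
```

```text
[[-0.00000e+00  8.48000e-01 -5.30000e-01  6.21746e+02]
 [ 0.00000e+00 -5.30000e-01 -8.48000e-01 -5.45560e+01]
 [-1.00000e+00 -1.00000e-03 -0.00000e+00  2.14505e+02]
 [ 0.00000e+00  0.00000e+00  0.00000e+00  1.00000e+00]]
[-1.93414988e-01  4.90015885e-01  1.56094581e+00  2.79222115e-04
  1.09117325e+00  3.65118653e-01]
tool y angle -32.00900583646976
```

View pics/w1.png

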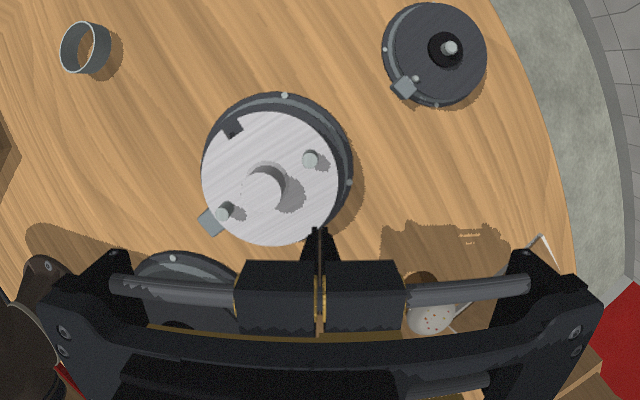

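The wrist view shows the stud tops near (310,157) and (222,211), the hub top near (263,187) and the notch at (233,128). The shut fingertips are at (318,235). I'll check these against the top-view positions.

```bash
python3 - <<'E'
from h import *
T=wpose();c=env.read_camera("wrist")
for n,u,v,z in(("s1",310,156,94),("s2",221,210,94),("hub",261,188,108),("notch",233,128,70)):print(n,wplane(c,T,u,v,z).round(1))
crop(c['frame'],180,80,370,260,4,"pics/w1c.png")
E
```

```text
s1 [632.1 -21.9  94. ]
s2 [524.2 -19.4  94. ]
hub [578.5 -21.  108. ]
notch [577.7  43.4  70. ]
```

View pics/w1c.png

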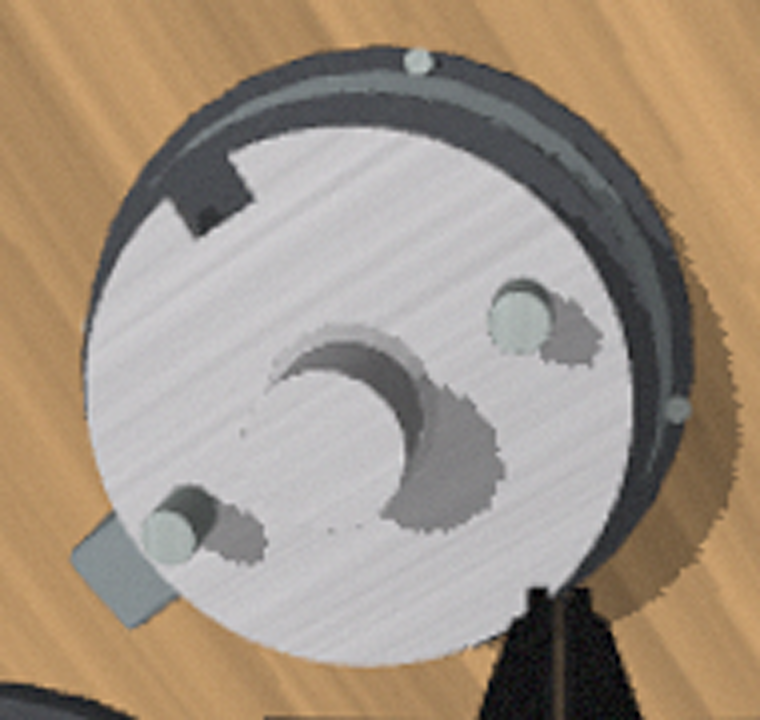

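```bash
python3 - <<'E'
from h import *
T=wpose();c=env.read_camera("wrist")
for n,x,y,z in(("s1",521,317,94),("s2",172,536,94),("hub",325,447,108),("notch",205,190,70),("lug",130,575,50),("tipL",528,590,214),("tipR",592,590,214)):print(n,wplane(c,T,180+x/4-.4,80+y/4-.4,z).round(1))
E
```

```text
s1 [630.6 -24.2  94. ]
s2 [523.3 -23.5  94. ]
hub [576.5 -23.6 108. ]
notch [576.3  45.5  70. ]
lug [481.9 -32.5  50. ]
tipL [624.2 -42.7 214. ]
tipR [632.3 -47.7 214. ]
```

apply_moves:
  offset:
    - [0,0,-1]
    - [0,0,-2.2]
    - [0,0,-3.4]
    - [0,0,-4.4]
    - [0,0,-5]
    - [0,0,-5.35]
    - [0,0,-5.35]
    - [0,0,-5.35]
  yaw: [0,0,0,0,0,0,0,0]
  jaw: [1,1,1,1,1,1,1,1]

```text
t: 3.32
eef_pos: [622.3, -54.4, 81.8]
tcp_rot: [2.077, 1.57, -0.053]
ft_force: [0.1, -1.1, -0.2]
opening: 0.003
```

```bash
python3 - <<'E'
from h import *
T=wpose();print(T[:3,3],env.state()['ft_force'])
C=np.array([575.5,-24.5])
for a in range(-30,80,6):
    p=C+57*np.array([np.cos(np.radians(a)),np.sin(np.radians(a))])
    print(a,((p-T[:2,3])/25).round(2),round((a+32)/6,2))
c=env.read_camera("wrist");cv2.imwrite("pics/w2.png",c['frame'][:,:,::-1])
E
```

```text
[622.28161448 -54.40381231  81.79141017] [ 0.06744744 -1.08637279 -0.15688584]
-30 [0.1  0.06] 0.33
-24 [0.21 0.27] 1.33
-18 [0.3  0.49] 2.33
-12 [0.36 0.72] 3.33
-6 [0.4  0.96] 4.33
0 [0.41 1.2 ] 5.33
6 [0.4  1.43] 6.33
12 [0.36 1.67] 7.33
18 [0.3 1.9] 8.33
24 [0.21 2.12] 9.33
30 [0.1  2.34] 10.33
36 [-0.03  2.54] 11.33
42 [-0.18  2.72] 12.33
48 [-0.35  2.89] 13.33
54 [-0.53  3.04] 14.33
60 [-0.73  3.17] 15.33
66 [-0.94  3.28] 16.33
72 [-1.17  3.36] 17.33
78 [-1.4   3.43] 18.33
```

View pics/w2.png

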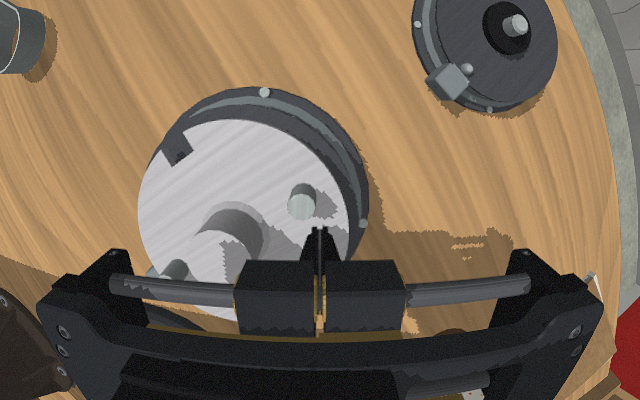

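apply_moves:
  offset:
    - [0.1,0.06,0]
    - [0.15,0.15,0]
    - [0.21,0.27,0]
    - [0.3,0.49,0]
    - [0.36,0.72,0]
    - [0.4,0.96,0]
    - [0.41,1.2,0]
    - [0.4,1.43,0]
    - [0.36,1.67,0]
    - [0.3,1.9,0]
    - [0.21,2.12,0]
    - [0.1,2.34,0]
    - [-0.03,2.54,0]
    - [-0.18,2.72,0]
    - [-0.35,2.89,0]
    - [-0.53,3.04,0]
    - [-0.63,3.11,0]
    - [-0.73,3.17,0]
    - [-0.73,3.17,0]
    - [-0.73,3.17,0]
  yaw: [1.5,3,4.3,5.3,6.3,7.3,8.3,9.3,10.3,11.3,12.3,13.3,14.3,15.3,16.3,17.3,17.8,18.3,18.3,18.3]
  jaw: [1,1,1,1,1,1,1,1,1,1,1,1,1,1,1,1,1,1,1,1]

```text
t: 5.88
eef_pos: [604.2, 24.8, 82.2]
tcp_rot: [1.649, 1.57, 1.434]
ft_force: [-0.3, -0.1, 0.8]
opening: 0.004
```

```bash
python3 - <<'E'
from h import *
T=wpose();print(T.round(3),env.state()['ft_force'])
c=env.read_camera("wrist");cv2.imwrite("pics/w3.png",c['frame'][:,:,::-1])
c=env.read_camera("scene");crop(c['frame'],245,145,375,245,6,"pics/s3.png")
E
```

```text
[[ 0.00000e+00  2.13000e-01  9.77000e-01  6.04216e+02]
 [ 1.00000e-03  9.77000e-01 -2.13000e-01  2.47930e+01]
 [-1.00000e+00  1.00000e-03 -0.00000e+00  8.21610e+01]
 [ 0.00000e+00  0.00000e+00  0.00000e+00  1.00000e+00]] [-0.28884739 -0.07530668  0.7586995 ]
```

View pics/w3.png

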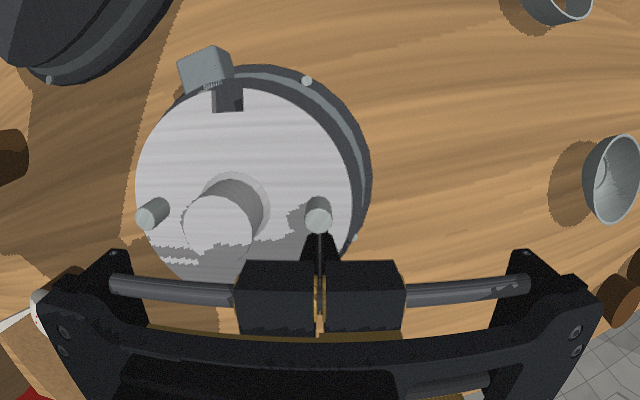

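View pics/s3.png

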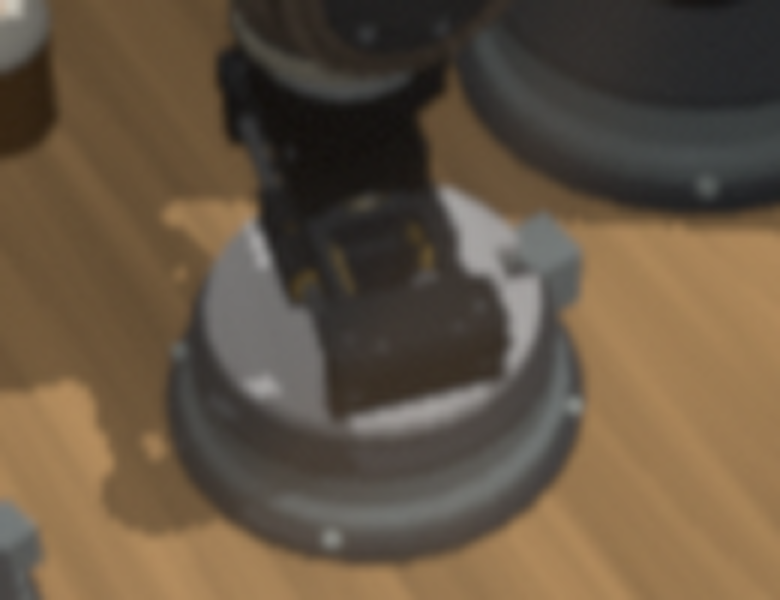

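```bash
python3 - <<'E'
from h import *
c=env.read_camera("wrist");crop(c['frame'],125,35,375,235,3,"pics/w3c.png")
E
```

```text
(no output)
```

View pics/w3c.png

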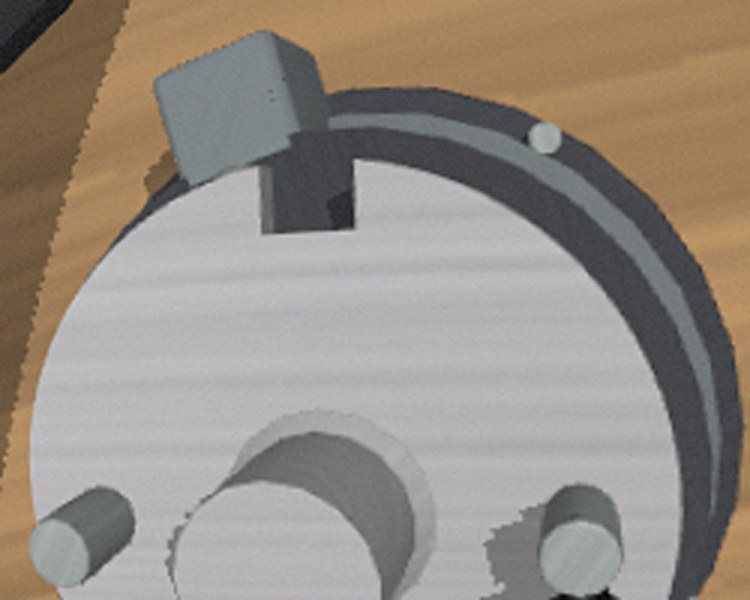

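```bash
python3 - <<'E'
from h import *
T=wpose();c=env.read_camera("wrist")
g=lambda x,y,z:wplane(c,T,125+x/3-.33,35+y/3-.33,z)
L=g(61,552,94);Rr=g(581,558,94);C=(L+Rr)/2
L2=[g(*p,50) for p in((155,85),(265,32),(293,137),(190,187))]; lug=sum(L2)/4
n=[g(262,233,70),g(355,230,70),g(262,165,70),g(355,160,70)]
ang=lambda d:np.degrees(np.arctan2(d[1],d[0]))%360
print("L,R",L,Rr,C,np.hypot(*(L-Rr)[:2])/2)
print("stud dir -> notch",ang(L-Rr)-90)
print("notch",ang(sum(n)/4-C),n)
print("lug",lug,ang(lug-C),np.hypot(*(lug-C)[:2]),"side dirs",ang(L2[0]-L2[3]),ang(L2[1]-L2[2]))
E
```

```text
L,R [562.63368927 -76.07941648  94.        ] [584.83776018  28.53728746  94.        ] [573.73572472 -23.77106451  94.        ] 53.473534358119636
stud dir -> notch 168.01723855319545
notch 168.47081559952002 [array([512.87604617, -21.6738783 ,  70.        ]), array([517.45165031,  -2.55348864,  70.        ]), array([499.42617835, -18.27761544,  70.        ]), array([503.84052437,   0.73132368,  70.        ])]
lug [481.79162757 -30.88596287  50.        ] 184.4248938222547 92.2189719119043 side dirs 186.75748718956407 182.5480272086236
```

apply_moves:
  offset:
    - [-0.07,0.04,0]
    - [-0.15,0.08,0]
    - [-0.22,0.12,0]
    - [-0.29,0.15,0]
    - [-0.37,0.18,0]
    - [-0.44,0.21,0]
    - [-0.51,0.24,0]
    - [-0.58,0.26,0]
    - [-0.58,0.26,0]
    - [-0.58,0.26,0]
  yaw: [0.3,0.7,1,1.4,1.7,2,2.4,2.7,2.7,2.7]
  jaw: [1,1,1,1,1,1,1,1,1,1]

```text
t: 7.32
eef_pos: [589.5, 31.3, 81.8]
tcp_rot: [2.153, 1.569, 2.222]
ft_force: [-0.6, -0.1, 0.1]
opening: 0.002
```

```bash
python3 - <<'E'
from h import *
print(env.state()['ft_force'])
c=env.read_camera("wrist");crop(c['frame'],125,35,375,235,3,"pics/w4c.png")
E
```

```text
[-0.59676789 -0.14309213  0.10934982]
```

View pics/w4c.png

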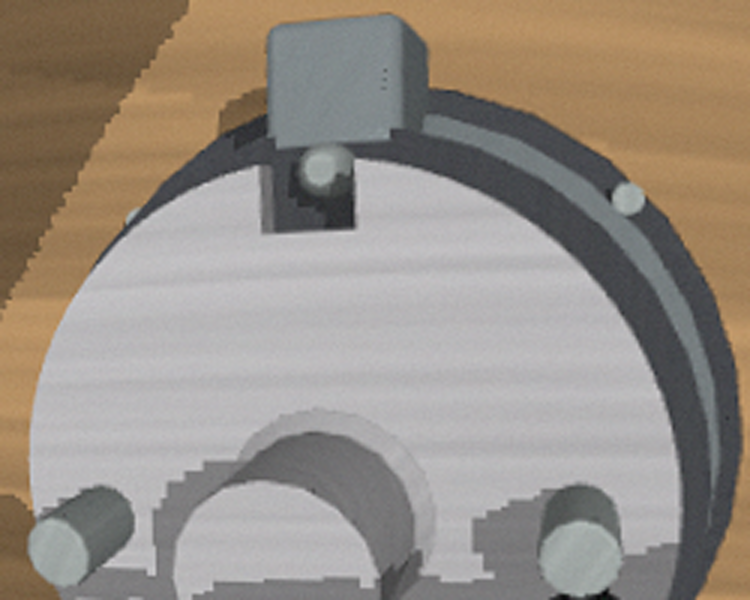

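```bash
python3 - <<'E'
from h import *
T=wpose();c=env.read_camera("wrist")
g=lambda x,y,z:wplane(c,T,125+x/3-.33,35+y/3-.33,z)
L=g(61,552,94);Rr=g(581,558,94);C=(L+Rr)/2
L2=[g(*p,50) for p in((270,25),(402,15),(392,137),(277,147))]; lug=sum(L2)/4
n=[g(262,233,70),g(355,230,70),g(262,165,70),g(355,160,70)]
pin=g(324,167,60)
ang=lambda d:np.degrees(np.arctan2(d[1],d[0]))%360
print("C",C,"notch",ang(L-Rr)-90,ang(sum(n)/4-C),"lug",ang(lug-C),"pin",pin,ang(pin-C),np.hypot(*(pin-C)[:2]))
M=T@c['hand_eye'];print(M[:3,3])
E
```

```text
C [573.83395614 -23.91055212  94.        ] notch 184.20055875453494 184.66400848048568 lug 184.21296536005028 pin [501.09648814 -29.0201669   60.        ] 184.01827602067777 72.91671559852281
[506.42476626  25.42919421 252.0978683 ]
```

Notch and pin agree to within about 0.5° (184.2–184.7° against 184.0–184.2°). I'll back off the stud, rise, and go over the hub.

apply_moves:
  offset:
    - [0.2,0,0]
    - [0.5,0,0]
    - [0.5,0,0.6]
    - [0.5,0,1.4]
    - [0.5,0,2.1]
    - [0.5,0,2.4]
    - [0.3,-0.6,2.4]
    - [0,-1.2,2.4]
    - [-0.3,-1.8,2.4]
    - [-0.63,-2.21,2.4]
    - [-0.63,-2.21,2.4]
    - [-0.63,-2.21,2.4]
  yaw: [0,0,0,0,0,0,0,0,0,0,0,0]
  jaw: [1,1,1,1,1,1,1,1,1,1,1,1]

```text
t: 8.93
eef_pos: [573.9, -23.9, 141.9]
tcp_rot: [1.994, 1.569, 2.062]
ft_force: [-0.0, 0.1, 0.3]
opening: 0.002
```

```bash
python3 - <<'E'
from h import *
print(env.state()['ft_force'])
c=env.read_camera("wrist");cv2.imwrite("pics/w5.png",c['frame'][:,:,::-1])
E
```

```text
[-0.00753726  0.11397364  0.34018746]
```

View pics/w5.png

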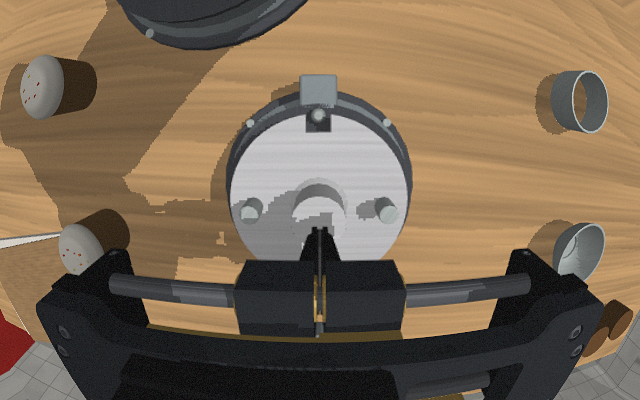

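The notch is centred on the pin at (318,116) and the fingertips are over the hub. Next I descend.

apply_moves:
  offset:
    - [0,0,-0.4]
    - [0,0,-0.8]
    - [0,0,-1.1]
    - [0,0,-1.25]
    - [0,0,-1.35]
    - [0,0,-1.42]
    - [0,0,-1.5]
    - [0,0,-1.5]
  yaw: [0,0,0,0,0,0,0,0]
  jaw: [1,1,1,1,1,1,1,1]

```text
t: 9.98
eef_pos: [574.0, -23.7, 104.8]
tcp_rot: [1.691, 1.57, 1.76]
ft_force: [-1.4, -0.0, 3.7]
opening: 0.002
```

apply_moves:
  offset:
    - [0,0,-0.05]
    - [0,0,-0.1]
    - [0,0,-0.15]
    - [0,0,-0.2]
    - [0,0,-0.25]
    - [0,0,-0.28]
    - [0,0,-0.28]
  yaw: [0,0,0,0,0,0,0]
  jaw: [1,1,1,1,1,1,1]

```text
t: 10.85
eef_pos: [574.0, -23.7, 98.3]
tcp_rot: [1.265, 1.57, 1.334]
ft_force: [-3.3, -0.1, 6.1]
opening: 0.004
```

```bash
python3 - <<'E'
from h import *
print(env.state()['ft_force'],env.state()['eef_pos'])
c=env.read_camera("wrist");crop(c['frame'],170,40,430,240,3,"pics/w6.png")
E
```

```text
[-3.33176154 -0.10278406  6.09013202] [574.04065601 -23.68472624  98.30503639]
```

View pics/w6.png

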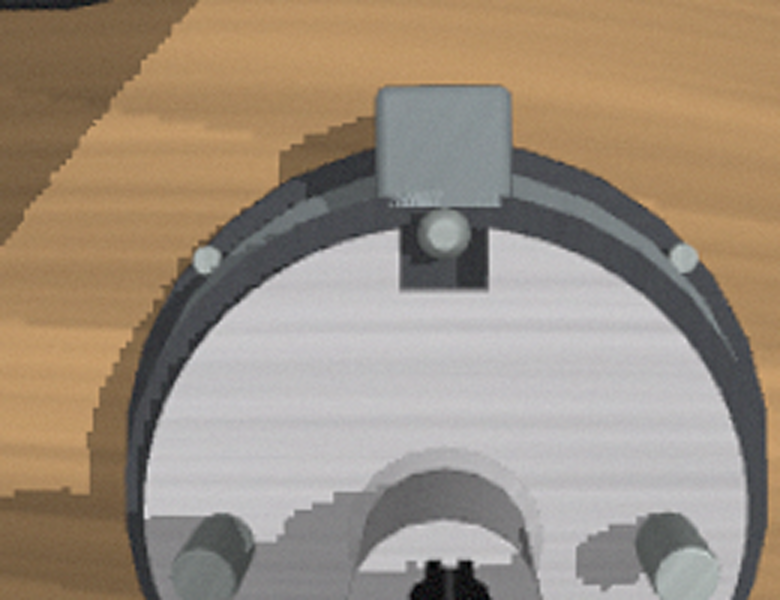

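The disc is going down with the pin in the notch. I'll carry on until it hits the stop.

apply_moves:
  offset:
    - [0,0,-0.04]
    - [0,0,-0.08]
    - [0,0,-0.12]
    - [0,0,-0.14]
    - [0,0,-0.14]
  yaw: [0,0,0,0,0]
  jaw: [1,1,1,1,1]

```text
t: 11.52
eef_pos: [574.0, -23.7, 96.3]
tcp_rot: [0.625, 1.569, 0.694]
ft_force: [-6.0, 0.7, 17.2]
opening: 0.005
```

apply_moves:
  offset:
    - [0,0,-0.05]
    - [0,0,-0.1]
    - [0,0,-0.1]
    - [0,0,-0.1]
  yaw: [0,0,0,0]
  jaw: [1,1,1,1]

```text
t: 12.02
eef_pos: [574.1, -23.7, 96.2]
tcp_rot: [0.129, 1.568, 0.198]
ft_force: [-9.7, 1.2, 27.6]
opening: 0.007
```

Hard stop: the force rose to 27 N with only 0.1 mm of travel, at z 96.2 (home is 96). I'll retract straight up and check.

apply_moves:
  offset:
    - [0,0,0.2]
    - [0,0,0.6]
    - [0,0,1.4]
    - [0,0,2.4]
    - [0,0,3.6]
    - [0,0,4.6]
    - [0,0,5]
    - [0,0,5]
  yaw: [0,0,0,0,0,0,0,0]
  jaw: [1,1,1,1,1,1,1,1]

```text
t: 13.02
eef_pos: [574.1, -23.7, 221.3]
tcp_rot: [0.087, 1.568, 0.156]
ft_force: [-0.5, -0.1, 0.2]
opening: 0.004
```

```bash
python3 - <<'E'
from h import *
print(env.state()['ft_force'])
c=env.read_camera("wrist");cv2.imwrite("pics/w7.png",c['frame'][:,:,::-1]);crop(c['frame'],200,80,440,260,3,"pics/w7c.png")
c=env.read_camera("scene");crop(c['frame'],200,105,380,245,4,"pics/s7.png")
E
```

```text
[-0.54833454 -0.07534676  0.22372763]
```

View pics/w7c.png

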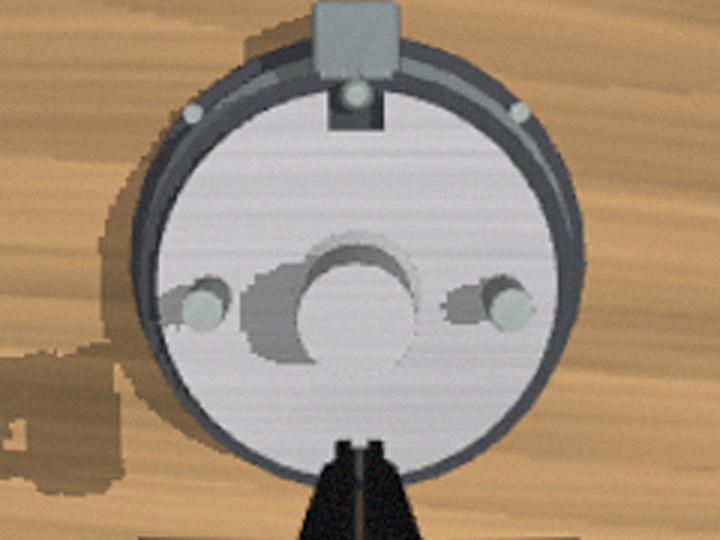

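View pics/s7.png

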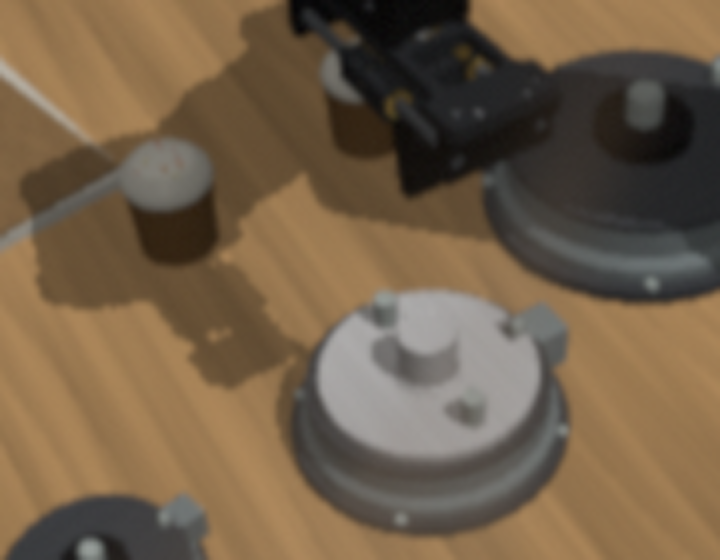

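```bash
python3 - <<'E'
from h import *
T=wpose();c=env.read_camera("wrist")
g=lambda x,y,z:wplane(c,T,200+x/3-.33,80+y/3-.33,z)
for z in(82,94):
    L,Rr=g(203,311,z),g(511,311,z);print(z,np.hypot(*(L-Rr)[:2])/2)
L,Rr=g(203,311,82),g(511,311,82);d=L-Rr;C=(L+Rr)/2;p=g(356,95,60)-C
print(np.degrees(np.arctan2(d[1],d[0]))%360-90,np.degrees(np.arctan2(p[1],p[0]))%360,np.hypot(*p[:2]))
print(env.job_done())
E
```

```text
82 53.420454139528715
94 51.34162065252303
183.96956357420396 184.24811930334906 72.8238500003336
the job is handed in; nothing more can be done
None
```

The disc is pressed home with its notch over the pin, and I handed the job in at about 13 s. I pushed one stud with the shut fingertips to turn the disc about 95° anticlockwise. I then pressed down on the hub and retracted straight up.

What the last checks showed:
- **Seating:** pressing met a hard stop with the fingertips at z = 96.2 mm, against 96 mm expected for home. The force rose from 17 to 28 N over the last 0.1 mm.
- **Height:** with the arm clear, the stud spacing in the wrist picture also fitted the home height: 53.4 mm from the centre, where 54 mm is true. The starting height would have given 51.3 mm.
- **Alignment:** the notch direction was 184.0° and the pin 184.2°, so they differ by about 0.4 mm at the pin. The pin is visible in the notch.
- **Level and clear of the robot:** the disc looks level in the pictures, though I did not measure its tilt. The gripper is about 125 mm above the hub and reads no contact force.
- **Cakes, bowl and cutter:** I did not re-measure their positions at the end. The arm never came near them, and they looked in place in the later pictures.

No check failed. The top and wrist cameras disagreed by about 3 mm on the disc's centre at first, and two closer wrist readings brought that to within about 1 mm.

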